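# Slide a carton home in the sizing gauge

## Task

Push the carton with the blue tape along the bench into the sizing gauge, until its long side is flush against the aluminium rail and its end is against the red end stop, and push the yellow jaw along the rail until it touches the carton's other end. Keep the carton flat on the bench: do not pick it up or tip it. Leave the other things on the bench where they are.

Things in the scene. Friction and masses are not known exactly. Their poses are not given: they have to be found in the camera images.
- carton_center (a point): Centre (26 mm over the bench) of the loose closed cardboard carton with BLUE tape, about 0.45 kg: 68 mm along its own x, 130 mm along its own y (the tape runs this way along the top), 52 mm high. It stands flat on the bare bench on the robot's side of the gauge and slides with very roughly 2 to 8 N.
- gauge: Sizing gauge fixed on the bench, no floor of its own. Origin: inner corner at bench level. Aluminium rail runs 290 mm from it along its -y (inner face x = 0, 20 mm thick beyond, 30 mm high); red end stop runs 55 mm along its -x, towards the robot (inner face y = 0, 12 mm thick, 30 mm high).
- jaw (a joint): Travel (m, 0 to 0.14) of the yellow jaw along the rail towards the end stop; stays where left, friction 2.5 N. Gap from its inner face to the end stop = 0.215 - travel, so 0.085 just touches a carton that is home. Jaw: plate 14 mm thick, 55 mm out from the rail, 2 to 45 mm above the bench, with a shoe over the rail reaching 34 mm back from the inner face.
- jaw_push (a point): Point on the jaw's outer face (away from the end stop), where to push it: 30 mm in front of the rail's inner face, 24 mm above the bench, 14 mm behind the jaw's inner face. Axes as the gauge's: y points along the rail to the end stop.
- home (a point): Where carton_center is when the carton is fully home: 34 mm before the rail, 65 mm from the end stop, 26 mm over the bench. Fixed to the gauge, same axes; the carton's long y axis then lies along this y, either way round.
- spare_center (a point): centre (half-way up) of a smaller carton with ORANGE tape, 60 x 90 x 45 mm; leave alone
- tin_blue: blue paint tin with paper label, 66 mm across, 85 mm high, origin under its centre; leave alone
- tin_green: green paint tin with paper label, 66 mm across, 85 mm high, origin under its centre; leave alone
- jar: amber glass jar with black cap, 60 mm across, 75 mm high, origin under its centre; leave alone
- mug: white mug, 80 mm across, 90 mm high, handle to its own +y, origin under its centre; leave alone
- tape: roll of blue tape lying flat, 96 mm across, 24 mm high, origin under its centre; leave alone
- brush: paint brush lying flat, 200 mm long along its own x (bristles to +x), origin under its middle; leave alone
Mind the look-alikes: they are no part of the job. What is shaped like the part that bears carton_center but purple is not meant.

How it is judged (in metres and radians):
At the end, for the whole second after the job is handed in: The carton stands flat and still on the bench, its long side within 4 mm of flush on the rail (and within 2 degrees of parallel), its end within 4 mm of the end stop, and the jaw is within 4 mm of the closed position at which it touches the carton's other end (x of carton_center in the frame of gauge between -0.038 and -0.03 m and y of carton_center in the frame of gauge between -0.069 and -0.061 m and value of joint jaw between 0.081 and 0.089 m and angle between the y axis of carton_center and the y axis of gauge, either way round below 0.035 rad and angle between carton_center's own z axis and vertical below 0.04 rad and height (world z) of carton_center below 0.03 m and linear speed of carton below 0.01 m/s).
It fails at once if the carton is lifted off the bench (height (world z) of carton_center above 0.04 m).
It fails at once if the carton is tipped (angle between carton_center's own z axis and vertical above 0.25 rad).
It fails at once if another thing on the bench is disturbed (moved more than 20 mm) (distance of any of spare_center, tin_blue, tin_green, jar, mug, tape, brush from where it was at the start of the episode above 0.02 m).
It also fails if it takes over 61 s, if anything falls off the work surface, if the arm or the gripper's body presses on something with over 40 N, if the wrist force passes 120 N, or if a joint passes its speed limit or range.

## Robot

A 7-joint arm with a two-finger parallel gripper is mounted at the origin on the work surface. World frame = base frame: x ahead of the robot, y to its left, z up, the work surface at z = 0. Lengths are in mm, angles in rad, forces in N, time in s.
With the tool pointing down it reaches from about 425 to 950 mm from the base axis. Payload 4.7 kg.
Tool frame: the origin (TCP) lies between the finger pads; the fingertips stand 14 mm ahead of it and the grasp point (between the pads) lies 5 mm behind it; x points along the fingers, z is the direction in which the jaws open and shut, and the axes are right-handed (so a half turn about x gives the same grasp; the last joint's range is limited). The gripper opens to 85 mm and grips with 20 to 120 N. Pads are 22 mm wide; open, the fingers measure 114 mm over their backs; the gripper's body (76 mm by 85 mm) begins 54 mm behind the grasp point. The pads swing forward as they close: fully open they stand 13 mm farther back than shut.
Start: joints at [1.077, 0.469, -0.049, 1.532, 0.024, 1.141, -0.082], TCP at [302.61, -603.385, 245.335] pointing down, gripper open.
Joint ranges: [-2.59, 2.59], [-0.33, 1.99], [-1.39, 1.29], [0.1, 2.45], [-1.04, 4.18], [0.21, 1.99], [-2.66, 2.66]. Speed limits (rad/s): [2.57, 2.57, 3.14, 3.14, 3.14, 3.14, 3.14].

## Interface

Orientations are given as [roll, pitch, yaw] about the fixed x, y, z axes, in that order (R = Rz(yaw) Ry(pitch) Rx(roll)).
In Python, from workcell import ctrl gives the robot as it stands. The module is installed in compiled form; this text tells all that it offers.
- The arm moves only by the tool drive_tool, never from a script. Its argument "deltas" is a list of rows, each an object with "fingers": the finger opening in cm, from 0 to 8.54; "linear": the shift along the tool's x, y, z in cm, a list of three; "twist": the turn, a rotation vector about the tool's x, y, z in rad, a list of three. In form: [{"fingers": fingers, "linear": [tx, ty, tz], "twist": [rx, ry, rz]}, ...]. A call has exactly 10 rows; each row is the pose to reach, as a shift and turn from the pose commanded when the call began, along the tool's axes at that moment; what a row does not reach only later rows make up. A row lasts 1/12 s, in which the tool goes at most 41.7 mm and 7.16 degrees, less where a joint would pass 70% of its speed; a pose out of reach is approached as far as the arm can. A call with a gripper value outside its range is refused whole. The fingers move at their own pace and stop on an object; "force" is the grip in N (left out, the last holds). Time passes only in rows, so rows that repeat a pose let the fingers close, or fill a call up. It gives the time, the measured TCP pose, the force and the opening at its end, in the units of the state.
- ctrl.state(): the state, without advancing time (a new reading comes with each control period).
- ctrl.get_image(name): name is "scene" or "side" or "wrist"; returns the picture (420x560x3 uint8, blue, green, red); there is no depth.
- ctrl.get_calibration(name): a dict with "fx", "fy", "cx", "cy" (pixels), "cam_to_world" (4x4, takes a point from camera to world coordinates); the wrist camera has in their place "tool_from_camera" (4x4, takes a point from camera to tool coordinates, whose origin is the TCP and whose axes are the tool frame's). Camera axes: x right, y down, z forward; pixel columns grow to the right and rows downward; lengths in mm; the calibration is good to about 2 mm. The wrist camera is an equidistant fisheye: a pixel r from the principal point sees the ray r / f radians off the axis. A picture is of the moment at which its call begins: read the wrist's pose just before it. get_calibration takes no time and is no camera call.
- ctrl.hand_in(): hands the job in, once; it reports no verdict.
The state is a dict: "clock": time; "joint_positions": joint angles; "joint_velocities": joint speeds; "joint_torque": joint torques, N m; "eef_pos": TCP position; "eef_rot": TCP orientation; "wrist_force": force on the tool from outside, world axes, zero at the start; "torque": the same for the moment, N m; "finger_gap": finger opening in mm.
Only numpy, scipy, OpenCV 4.12 (cv2) and the standard library are available. Lean on these libraries where they do the work, as an engineer would, in place of code of your own. Each camera call takes 0.05 s, during which the arm holds its last target. There are 200 camera calls.

## Working session

There is one attempt and no reset: what is moved stays moved. The work goes in short steps, Python scripts to look and compute and a tool call to move; the robot and the scene stay as the last step left them, time stands still between calls to the robot, and variables do not carry over. Pictures are saved under pics/ and viewed, about 8 in all and at most 12, crops included, and the job is handed in when it is done.

Besides the shell and the picture viewer there is one more tool, called after "Request:" as a command line: name --argument value ..., lists and objects as JSON in quotes. drive_tool: Moves the arm, as the interface text tells. Its arguments: {"type":"object","properties":{"deltas":{"type":"array"},"force":{"type":"number"}},"required":["deltas"]}

```bash
mkdir -p pics; python3 - <<'E'
from workcell import ctrl
import cv2,numpy as np
np.set_printoptions(suppress=True,precision=3)
for n in ["scene","side"]:
    cv2.imwrite(f"pics/{n}0.png",ctrl.get_image(n)); c=ctrl.get_calibration(n); print(n,c)
print(ctrl.get_calibration("wrist"))
print(ctrl.state())
E
```

```text
scene {'fx': 398.479849926434, 'fy': 398.479849926434, 'cx': 281.00448850737837, 'cy': 208.684201629404, 'cam_to_world': array([[   0.591,    0.433,   -0.68 , 1334.641],
       [   0.807,   -0.302,    0.508, -593.474],
       [   0.015,   -0.849,   -0.528,  669.48 ],
       [   0.   ,    0.   ,    0.   ,    1.   ]])}
side {'fx': 432.69486704864, 'fy': 432.69486704864, 'cx': 281.1421692060848, 'cy': 205.80538766547122, 'cam_to_world': array([[ -0.993,  -0.072,   0.094, 435.79 ],
       [ -0.117,   0.704,  -0.701, 781.411],
       [ -0.016,  -0.707,  -0.707, 853.976],
       [  0.   ,   0.   ,   0.   ,   1.   ]])}
{'fx': 325.19226210127806, 'fy': 325.19226210127806, 'cx': 281.8172166036313, 'cy': 205.75335871190057, 'tool_from_camera': array([[  -0.001,   -0.288,    0.958, -128.72 ],
       [  -0.001,   -0.958,   -0.288,   72.778],
       [   1.   ,   -0.001,    0.001,   -0.562],
       [   0.   ,    0.   ,    0.   ,    1.   ]])}
{'clock': 0.1, 'joint_positions': array([ 1.077,  0.469, -0.049,  1.534,  0.024,  1.141, -0.082]), 'joint_velocities': array([ 0.001, -0.002,  0.001, -0.002,  0.002, -0.001,  0.   ]), 'joint_torque': array([  0.   , -51.152,  -0.047, -23.839,   0.011,   0.004,  -0.   ]), 'eef_pos': array([ 302.396, -602.927,  244.376]), 'eef_rot': array([-3.117,  1.569,  2.06 ]), 'wrist_force': array([ 0.079,  0.329, -0.105]), 'torque': array([ 0.037,  0.028, -0.011]), 'finger_gap': 85.5498650149646}
```

View pics/scene0.png

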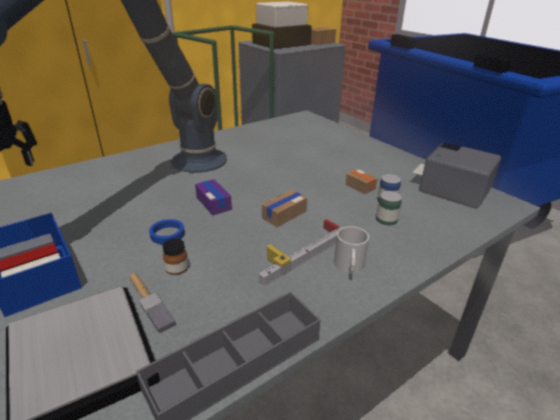

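View pics/side0.png

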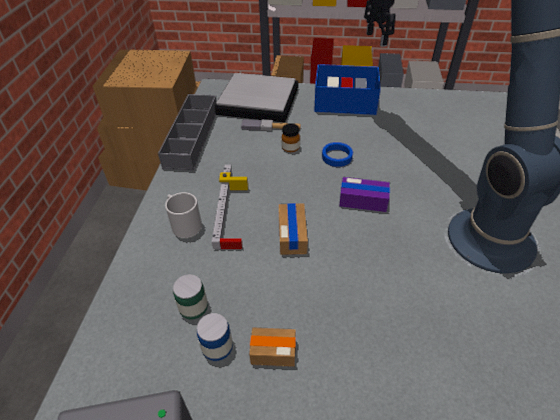

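The scene view shows three cartons:
- Brown with blue tape: scene (285,207), side (293,229).
- Purple with blue tape: scene (213,196), a look-alike.
- Brown with orange tape: scene (361,180), the spare.

The brown one with blue tape fits the description. I'll confirm it and measure in an enlarged crop.

```bash
python3 - <<'E'
import cv2,numpy as np
a=cv2.imread("pics/scene0.png")[185:285,250:380]; b=cv2.imread("pics/side0.png")[155:265,200:330]
cv2.imwrite("pics/c1.png",cv2.resize(a,None,fx=6,fy=6,interpolation=cv2.INTER_CUBIC))
cv2.imwrite("pics/c2.png",cv2.resize(b,None,fx=5.4,fy=5.4,interpolation=cv2.INTER_CUBIC))
E
```

```text
(no output)
```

View pics/c1.png

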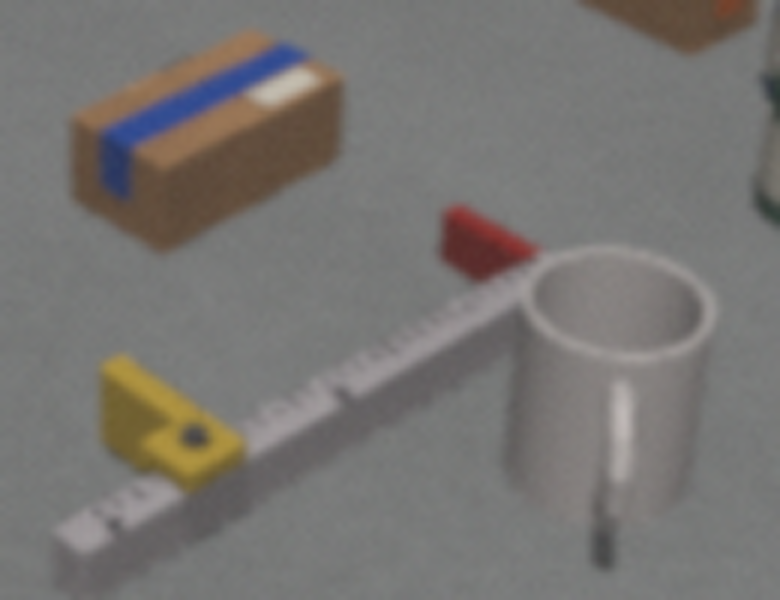

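View pics/c2.png

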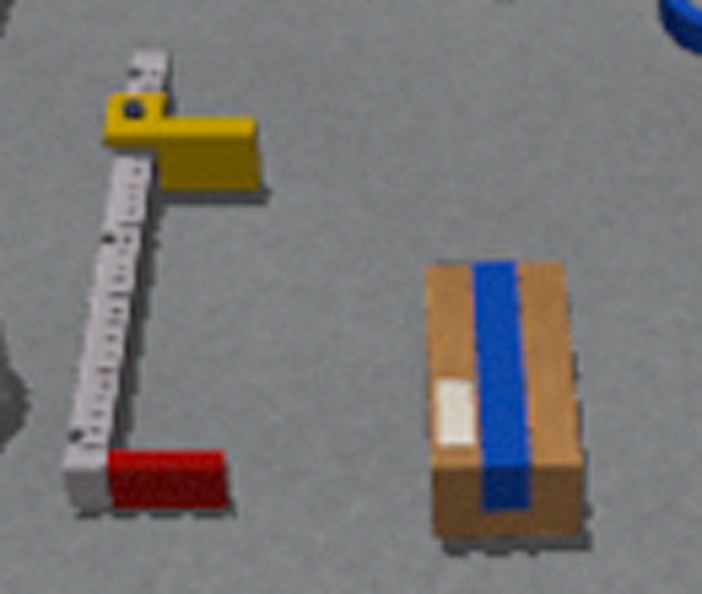

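The crops confirm the brown carton with blue tape (crop 1 at 75–343, 30–250), the rail with the yellow jaw, and the red stop. Now a joint fit of the poses from corners seen in both cameras.

```bash
cat > fit.py <<'E'
from workcell import ctrl
import numpy as np
from scipy.optimize import least_squares
np.set_printoptions(suppress=True,precision=2)
def proj(n,P):
    c=ctrl.get_calibration(n); p=(np.c_[P,np.ones(len(P))]@np.linalg.inv(c["cam_to_world"]).T)[:,:3]
    return np.c_[c["fx"]*p[:,0]/p[:,2]+c["cx"],c["fy"]*p[:,1]/p[:,2]+c["cy"]]
def T(q,P):
    P=np.array(P,float); c,s=np.cos(q[2]),np.sin(q[2])
    return np.c_[q[0]+c*P[:,0]-s*P[:,1],q[1]+s*P[:,0]+c*P[:,1],P[:,2]]
def fit(obs,q0,jaw=False):
    # obs: name -> list of (model xyz, uv, isjaw)
    def r(q):
        o=[]
        for n,L in obs.items():
            M=[(m[0],m[1]+(q[3] if j else 0),m[2]) for m,u,j in L]
            o.append((proj(n,T(q,M))-np.array([u for m,u,j in L])).ravel())
        return np.concatenate(o)
    s=least_squares(r,q0,loss='soft_l1'); return s.x,r(s.x).reshape(-1,2)
E
python3 - <<'E'
from fit import *
S=lambda x,y:(250+x/6-.4,185+y/6-.4); D=lambda x,y:(200+x/5.4-.4,155+y/5.4-.4)
c={"scene":[((34,-65,52),S(163,170),0),((-34,-65,52),S(75,122),0),((34,65,52),S(343,78),0),((-34,65,52),S(255,30),0),((34,-65,0),S(163,251),0),((-34,-65,0),S(72,198),0),((34,65,0),S(340,160),0)],
"side":[((34,-65,52),D(427,267),0),((-34,-65,52),D(563,262),0),((34,65,52),D(432,465),0),((-34,65,52),D(582,465),0),((34,65,0),D(434,538),0),((-34,65,0),D(582,538),0)]}
g={"scene":[((0,-290,30),S(57,527),0),((20,-290,30),S(82,555),0),((-55,0,30),S(443,215),0),((-55,12,30),S(460,206),0),((-55,0,0),S(443,256),0),((-55,-14,45),S(102,370),1),((-55,0,45),S(122,355),1)],
"side":[((20,-290,30),D(130,55),0),((0,-290,30),D(168,54),0),((-55,12,0),D(229,508),0),((-55,0,30),D(223,452),0),((-55,0,2),D(260,188),1),((-55,-14,45),D(256,117),1)]}
for o,q in ((c,[500,0,0]),(g,[700,0,0,-215])):
    x,e=fit(o,q); print(x); print(e.T)
E
```

```text
[507.24  38.37   0.14]
[[ 0.29 -0.74  0.79 -0.27  0.12 -0.05  0.47 -0.01  0.59 -0.04  0.23 -0.02
  -0.33]
 [-0.3  -1.25 -0.35 -0.25  1.04  0.63  0.24 -0.57 -0.31  0.48 -0.26  0.42
  -0.3 ]]
[ 686.48   93.63    0.1  -206.44]
[[-0.24  0.93  0.37  0.32 -0.35 -0.51  0.27  0.28 -0.09 -0.21  0.32 -0.04
  -0.02]
 [ 0.34 -0.12 -0.59 -0.57  1.04 -0.42 -0.07 -0.66 -0.49  0.47 -0.47  0.58
  -0.68]]
```

Both fits agree to under a pixel (about 2 mm). In the gauge frame the carton is at (-184,-37). The plan:
1. Push the carton about 43 mm towards -y so it clears the stop.
2. Push it into the rail with both open fingers on its long side.
3. Push the jaw, which carries the carton to the stop.

One tool orientation, with tool z along the gauge's y, serves all three.

```bash
cat > go.py <<'E'
import sys,numpy as np
from workcell import ctrl
from scipy.spatial.transform import Rotation as Ro
np.set_printoptions(suppress=True,precision=3)
G=np.array([686.5,93.6]); th=.10; 
gx=np.array([np.cos(th),np.sin(th)]); gy=np.array([-gx[1],gx[0]])
def g2w(x,y): return G+x*gx+y*gy
def w2g(p): d=np.array(p[:2])-G; return np.array([d@gx,d@gy])
def show(xg,yg,z,sgn):
    s=ctrl.state(); R=Ro.from_euler('xyz',s["eef_rot"]).as_matrix()
    X=np.array([0,0,-1.]); Z=sgn*np.r_[gy,0]; Rt=np.c_[X,np.cross(Z,X),Z]
    t=np.r_[g2w(xg,yg),z]
    print("t",s["clock"],"pos",s["eef_pos"],"gauge",w2g(s["eef_pos"]),"F",s["wrist_force"],"gap",s["finger_gap"],"j7",s["joint_positions"][6])
    print("target",t,"linear cm",R.T@(t-s["eef_pos"])/10,"twist",Ro.from_matrix(R.T@Rt).as_rotvec())
if __name__=="__main__": show(*map(float,sys.argv[1:5]))
E
python3 - <<'E'
from go import *
s=ctrl.state();print(Ro.from_euler('xyz',s["eef_rot"]).as_matrix())
E
python3 go.py -190 65 150 1;python3 go.py -190 65 150 -1
```

```text
[[-0.001  0.894  0.448]
 [ 0.002  0.448 -0.894]
 [-1.    -0.    -0.002]]
t 0.1 pos [ 302.396 -602.927  244.376] gauge [-451.722 -654.701] F [ 0.079  0.329 -0.105] gap 85.5498650149646 j7 -0.08236201570815396
target [490.96  139.307 150.   ] linear cm [  9.534  50.128 -57.88 ] twist [-2.777 -0.    -0.002]
t 0.1 pos [ 302.396 -602.927  244.376] gauge [-451.722 -654.701] F [ 0.079  0.329 -0.105] gap 85.5498650149646 j7 -0.08236201570815396
target [490.96  139.307 150.   ] linear cm [  9.534  50.128 -57.88 ] twist [ 0.365 -0.002  0.   ]
```

Request:
drive_tool --deltas '[{"fingers": 0,"linear": [0,3.5,-2.2],"twist": [0.036,0,0]},{"fingers": 0,"linear": [0,7,-4.4],"twist": [0.073,0,0]},{"fingers": 0,"linear": [0,10.5,-6.6],"twist": [0.11,0,0]},{"fingers": 0,"linear": [0,14,-8.8],"twist": [0.146,0,0]},{"fingers": 0,"linear": [0,17.5,-11],"twist": [0.18,0,0]},{"fingers": 0,"linear": [0,21,-13.2],"twist": [0.22,0,0]},{"fingers": 0,"linear": [0,24.5,-15.4],"twist": [0.255,0,0]},{"fingers": 0,"linear": [0,28,-17.6],"twist": [0.29,0,0]},{"fingers": 0,"linear": [0,31.5,-19.8],"twist": [0.33,0,0]},{"fingers": 0,"linear": [0,35,-22],"twist": [0.365,0,0]}]' --force 80

```text
clock: 0.93
eef_pos: [517.3, -247.9, 245.1]
eef_rot: [-1.731, 1.57, 3.079]
wrist_force: [0.6, -0.3, -0.1]
finger_gap: 0.1
```

```bash
python3 go.py -190 65 150 -1
```

```text
t 0.9333 pos [ 517.259 -247.904  245.1  ] gauge [-202.489 -322.902] F [ 0.592 -0.296 -0.081] gap 0.06116742826273573 j7 -1.1445219163955564
target [490.96  139.307 150.   ] linear cm [  9.512   1.169 -38.792] twist [-0.002 -0.     0.   ]
```

Request:
drive_tool --deltas '[{"fingers": 0,"linear": [0,0.1,-4],"twist": [0,0,0]},{"fingers": 0,"linear": [0,0.2,-8],"twist": [0,0,0]},{"fingers": 0,"linear": [0,0.4,-12],"twist": [0,0,0]},{"fingers": 0,"linear": [0,0.5,-16],"twist": [0,0,0]},{"fingers": 0,"linear": [2,0.6,-20],"twist": [0,0,0]},{"fingers": 0,"linear": [4,0.8,-24],"twist": [0,0,0]},{"fingers": 0,"linear": [6,0.9,-28],"twist": [0,0,0]},{"fingers": 0,"linear": [7,1,-32],"twist": [0,0,0]},{"fingers": 0,"linear": [8,1.1,-36],"twist": [0,0,0]},{"fingers": 0,"linear": [9.5,1.2,-38.8],"twist": [0,0,0]}]'

```text
clock: 1.77
eef_pos: [490.0, 140.0, 150.5]
eef_rot: [1.95, 1.569, 0.48]
wrist_force: [1.1, -0.3, 0.1]
finger_gap: 0.3
```

```bash
python3 go.py -187 60 26 -1
```

```text
t 1.7667 pos [490.    140.039 150.459] gauge [-190.882   65.825] F [ 1.121 -0.278  0.108] gap 0.2867939387741278 j7 -1.9729767229715123
target [494.444 134.631  26.   ] linear cm [12.446  0.365  0.592] twist [ 0.001 -0.001 -0.002]
```

Request:
drive_tool --deltas '[{"fingers": 0,"linear": [3,0.3,0.2],"twist": [0,0,0]},{"fingers": 0,"linear": [6,0.4,0.2],"twist": [0,0,0]},{"fingers": 0,"linear": [9,0.4,0.2],"twist": [0,0,0]},{"fingers": 0,"linear": [11,0.4,0.2],"twist": [0,0,0]},{"fingers": 0,"linear": [12.4,0.4,0.2],"twist": [0,0,0]},{"fingers": 0,"linear": [12.4,0.4,0.4],"twist": [0,0,0]},{"fingers": 0,"linear": [12.4,0.4,0.8],"twist": [0,0,0]},{"fingers": 0,"linear": [12.4,0.4,1.3],"twist": [0,0,0]},{"fingers": 0,"linear": [12.4,0.4,1.8],"twist": [0,0,0]},{"fingers": 0,"linear": [12.4,0.4,2.2],"twist": [0,0,0]}]'

```text
clock: 2.6
eef_pos: [497.4, 116.1, 27.6]
eef_rot: [1.979, 1.567, 0.507]
wrist_force: [-0.3, 5.4, 1.7]
finger_gap: 0.0
```

```bash
python3 go.py -185 1 26 -1
```

```text
t 2.6 pos [497.409 116.106  27.637] gauge [-185.9     41.271] F [-0.266  5.383  1.688] gap 0.020984735062250178 j7 -2.0195346776271936
target [502.324  76.126  26.   ] linear cm [0.158 0.093 4.027] twist [-0.001 -0.001 -0.003]
```

Request:
drive_tool --deltas '[{"fingers": 0,"linear": [0,0,0.5],"twist": [0,0,0]},{"fingers": 0,"linear": [0,0,1],"twist": [0,0,0]},{"fingers": 0,"linear": [0,0,1.5],"twist": [0,0,0]},{"fingers": 0,"linear": [0,0,2],"twist": [0,0,0]},{"fingers": 0,"linear": [0,0,2.5],"twist": [0,0,0]},{"fingers": 0,"linear": [0,0,3],"twist": [0,0,0]},{"fingers": 0,"linear": [0,0,3.4],"twist": [0,0,0]},{"fingers": 0,"linear": [0,0,3.8],"twist": [0,0,0]},{"fingers": 0,"linear": [0,0,4.1],"twist": [0,0,0]},{"fingers": 0,"linear": [0,0,4.1],"twist": [0,0,0]}]'

```text
clock: 3.43
eef_pos: [501.5, 76.1, 27.6]
eef_rot: [2.029, 1.567, 0.558]
wrist_force: [0.8, 3.3, 4.4]
finger_gap: -0.1
```

Request:
drive_tool --deltas '[{"fingers": 0,"linear": [0,0,-0.5],"twist": [0,0,0]},{"fingers": 0,"linear": [0,0,-1.5],"twist": [0,0,0]},{"fingers": 0,"linear": [-3,0,-1.5],"twist": [0,0,0]},{"fingers": 0,"linear": [-6,0,-1.5],"twist": [0,0,0]},{"fingers": 0,"linear": [-9,0,-1.5],"twist": [0,0,0]},{"fingers": 0,"linear": [-9,-2,-1.5],"twist": [0,0,0]},{"fingers": 0,"linear": [-9,-4,-1.5],"twist": [0,0,0]},{"fingers": 0,"linear": [-9,-6,-1.5],"twist": [0,0,0]},{"fingers": 8.5,"linear": [-9,-6.5,-1.5],"twist": [0,0,0]},{"fingers": 8.5,"linear": [-9,-6.5,-1.5],"twist": [0,0,0]}]'

```text
clock: 4.27
eef_pos: [432.7, 83.4, 116.2]
eef_rot: [-0.853, 1.569, -2.323]
wrist_force: [0.0, 0.4, 0.0]
finger_gap: 23.3
```

```bash
python3 go.py -248 -80 120 -1; python3 - <<'E'
from fit import *
import cv2
a=ctrl.get_image("scene")[180:280,240:370]; b=ctrl.get_image("side")[145:255,220:350]
k=lambda i:cv2.resize(i,None,fx=6,fy=6,interpolation=cv2.INTER_CUBIC)
cv2.imwrite("pics/d2.png",cv2.resize(b,None,fx=5.4,fy=5.4,interpolation=cv2.INTER_CUBIC))
cv2.imwrite("pics/d1.png",k(a))
E
```

```text
t 4.2667 pos [432.746  83.379 116.182] gauge [-253.507   15.163] F [0.003 0.416 0.031] gap 23.322213758254723 j7 -1.9112953897262839
target [447.726 -10.759 120.   ] linear cm [-0.373  0.545  9.517] twist [0.001 0.001 0.001]
```

View pics/d2.png

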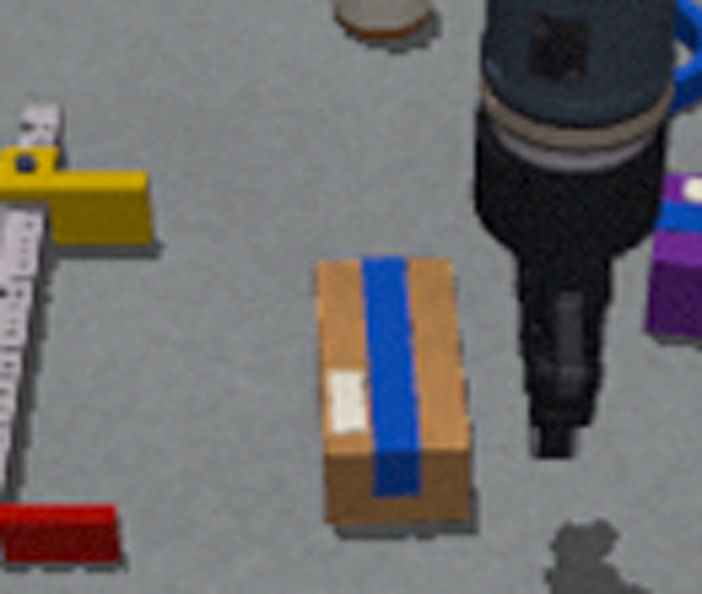

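Carton moved cleanly: its side-crop top corners are (317,262), (451,260), (468,452), (323,452). I'll refit it and locate the purple carton so the arm avoids it.

```bash
python3 - <<'E'
from fit import *
from go import w2g
D=lambda x,y:(220+x/5.4-.4,145+y/5.4-.4)
c={"side":[((34,-65,52),D(317,262),0),((-34,-65,52),D(451,260),0),((34,65,52),D(323,452),0),((-34,65,52),D(468,452),0),((34,65,0),D(328,523),0),((-34,65,0),D(470,521),0)]}
x,e=fit(c,[507,0,.1]); print(x,w2g(x),x[2]-.1,e.T)
cc=ctrl.get_calibration("side");M=cc["cam_to_world"]
for u in [(340,202),(387,209),(389,180),(343,178),(366,195)]:
    r=M[:3,:3]@[(u[0]-cc["cx"])/cc["fx"],(u[1]-cc["cy"])/cc["fy"],1]; p=M[:3,3]+r*(26-M[2,3])/r[2]; print(u,p,w2g(p))
E
```

```text
[512.803  -2.335   0.145] [-182.406  -78.115] 0.04532487160066567 [[-0.028  0.297  0.075  0.506 -0.475 -0.388]
 [-0.268 -0.671  0.337 -0.521  0.711  0.244]]
(340, 202) [388.12  -69.892  26.   ] [-313.212 -132.887]
(387, 209) [262.973 -55.788  26.   ] [-436.325 -106.359]
(389, 180) [ 251.015 -174.031   26.   ] [-460.028 -222.818]
(343, 178) [ 381.683 -169.701   26.   ] [-329.58  -231.555]
(366, 195) [ 317.456 -104.792   26.   ] [-387.007 -160.558]
```

Request:
drive_tool --deltas '[{"fingers": 8.5,"linear": [0,0.2,2.5],"twist": [0,0,0]},{"fingers": 8.5,"linear": [0,0.4,5],"twist": [0,0,0]},{"fingers": 8.5,"linear": [0,0.5,7.5],"twist": [0,0,0]},{"fingers": 8.5,"linear": [0,0.5,9.3],"twist": [0,0,0]},{"fingers": 8.5,"linear": [2.5,0.5,9.3],"twist": [0,0,0]},{"fingers": 8.5,"linear": [5,0.5,9.3],"twist": [0,0,0]},{"fingers": 8.5,"linear": [7.5,0.5,9.3],"twist": [0,0,0]},{"fingers": 8.5,"linear": [9,0.5,9.3],"twist": [0,0,0]},{"fingers": 8.5,"linear": [9.8,0.5,9.3],"twist": [0,0,0]},{"fingers": 8.5,"linear": [9.8,0.5,9.3],"twist": [0,0,0]}]'

```text
clock: 5.2
eef_pos: [448.5, -8.4, 16.7]
eef_rot: [-1.681, 1.568, 3.131]
wrist_force: [-0.5, 0.4, 1.0]
finger_gap: 85.0
```

```bash
python3 go.py -85 -78 18 -1
```

```text
t 5.2 pos [448.5    -8.406  16.652] gauge [-246.995  -77.736] F [-0.515  0.407  1.037] gap 84.98045869199845 j7 -1.7855004035456217
target [609.712   7.504  18.   ] linear cm [-0.179 16.199  0.023] twist [-0.    -0.     0.003]
```

Request:
drive_tool --deltas '[{"fingers": 8.5,"linear": [0,0.8,0],"twist": [0,0,0]},{"fingers": 8.5,"linear": [0,1.3,0],"twist": [0,0,0]},{"fingers": 8.5,"linear": [0,1.9,0],"twist": [0,0,0]},{"fingers": 8.5,"linear": [0,2.6,0],"twist": [0,0,0]},{"fingers": 8.5,"linear": [0,3.4,0],"twist": [0,0,0]},{"fingers": 8.5,"linear": [0,4.2,0],"twist": [0,0,0]},{"fingers": 8.5,"linear": [0,5,0],"twist": [0,0,0]},{"fingers": 8.5,"linear": [0,5.8,0],"twist": [0,0,0]},{"fingers": 8.5,"linear": [0,6.6,0],"twist": [0,0,0]},{"fingers": 8.5,"linear": [0,7.4,0],"twist": [0,0,0]}]'

```text
clock: 6.03
eef_pos: [521.0, -1.6, 18.7]
eef_rot: [-1.346, 1.567, -2.818]
wrist_force: [-5.0, -0.4, 2.2]
finger_gap: 84.8
```

Request:
drive_tool --deltas '[{"fingers": 8.5,"linear": [0,0.9,0],"twist": [0,0,0]},{"fingers": 8.5,"linear": [0,1.8,0],"twist": [0,0,0]},{"fingers": 8.5,"linear": [0,2.7,0],"twist": [0,0,0]},{"fingers": 8.5,"linear": [0,3.6,0],"twist": [0,0,0]},{"fingers": 8.5,"linear": [0,4.5,0],"twist": [0,0,0]},{"fingers": 8.5,"linear": [0,5.4,0],"twist": [0,0,0]},{"fingers": 8.5,"linear": [0,6.3,0],"twist": [0,0,0]},{"fingers": 8.5,"linear": [0,7.0,0],"twist": [0,0,0]},{"fingers": 8.5,"linear": [0,7.6,0],"twist": [0,0,0]},{"fingers": 8.5,"linear": [0,8.0,0],"twist": [0,0,0]}]'

```text
clock: 6.87
eef_pos: [601.3, 6.6, 18.7]
eef_rot: [-1.37, 1.568, -2.842]
wrist_force: [-8.7, -0.7, 7.6]
finger_gap: 85.0
```

```bash
python3 go.py -80 -78 17 -1
```

```text
t 6.8667 pos [601.342   6.61   18.699] gauge [-93.417 -78.054] F [-8.73  -0.666  7.635] gap 85.03523905649953 j7 -1.7549512511665732
target [614.687   8.003  17.   ] linear cm [ 0.167  1.342 -0.006] twist [-0.001  0.     0.002]
```

Request:
drive_tool --deltas '[{"fingers": 8.5,"linear": [0,0.2,0],"twist": [0,0,0]},{"fingers": 8.5,"linear": [0,0.4,0],"twist": [0,0,0]},{"fingers": 8.5,"linear": [0,0.6,0],"twist": [0,0,0]},{"fingers": 8.5,"linear": [0,0.7,0],"twist": [0,0,0]},{"fingers": 8.5,"linear": [0,0.8,0],"twist": [0,0,0]},{"fingers": 8.5,"linear": [0,0.9,0],"twist": [0,0,0]},{"fingers": 8.5,"linear": [0,1.0,0],"twist": [0,0,0]},{"fingers": 8.5,"linear": [0,1.1,0],"twist": [0,0,0]},{"fingers": 8.5,"linear": [0,1.2,0],"twist": [0,0,0]},{"fingers": 8.5,"linear": [0,1.2,0],"twist": [0,0,0]}]'

```text
clock: 7.7
eef_pos: [612.8, 7.9, 18.7]
eef_rot: [-1.387, 1.568, -2.858]
wrist_force: [-5.8, 0.0, 4.8]
finger_gap: 85.0
```

No rail contact yet (5.8 N is only friction), so I'll continue in small steps.

Request:
drive_tool --deltas '[{"fingers": 8.5,"linear": [0,0.05,0],"twist": [0,0,0]},{"fingers": 8.5,"linear": [0,0.1,0],"twist": [0,0,0]},{"fingers": 8.5,"linear": [0,0.15,0],"twist": [0,0,0]},{"fingers": 8.5,"linear": [0,0.2,0],"twist": [0,0,0]},{"fingers": 8.5,"linear": [0,0.25,0],"twist": [0,0,0]},{"fingers": 8.5,"linear": [0,0.3,0],"twist": [0,0,0]},{"fingers": 8.5,"linear": [0,0.35,0],"twist": [0,0,0]},{"fingers": 8.5,"linear": [0,0.4,0],"twist": [0,0,0]},{"fingers": 8.5,"linear": [0,0.4,0],"twist": [0,0,0]},{"fingers": 8.5,"linear": [0,0.4,0],"twist": [0,0,0]}]'

```text
clock: 8.53
eef_pos: [615.8, 8.1, 18.7]
eef_rot: [-1.431, 1.566, -2.902]
wrist_force: [-8.3, -1.0, 6.2]
finger_gap: 84.8
```

Request:
drive_tool --deltas '[{"fingers": 8.5,"linear": [0,0.05,0],"twist": [0,0,0]},{"fingers": 8.5,"linear": [0,0.1,0],"twist": [0,0,0]},{"fingers": 8.5,"linear": [0,0.15,0],"twist": [0,0,0]},{"fingers": 8.5,"linear": [0,0.2,0],"twist": [0,0,0]},{"fingers": 8.5,"linear": [0,0.25,0],"twist": [0,0,0]},{"fingers": 8.5,"linear": [0,0.3,0],"twist": [0,0,0]},{"fingers": 8.5,"linear": [0,0.3,0],"twist": [0,0,0]},{"fingers": 8.5,"linear": [0,0.3,0],"twist": [0,0,0]},{"fingers": 8.5,"linear": [0,0.3,0],"twist": [0,0,0]},{"fingers": 8.5,"linear": [0,0.3,0],"twist": [0,0,0]}]'

```text
clock: 9.37
eef_pos: [615.7, 8.1, 18.7]
eef_rot: [-1.457, 1.559, -2.928]
wrist_force: [-15.6, -2.2, 14.3]
finger_gap: 85.2
```

```bash
python3 go.py -80 -78 17 -1
```

```text
t 9.3667 pos [615.678   8.084  18.654] gauge [-79.006 -78.018] F [-15.613  -2.208  14.283] gap 85.1996557240604 j7 -1.7506265492250994
target [614.687   8.003  17.   ] linear cm [ 0.167 -0.098 -0.002] twist [-0.     0.001  0.011]
```

Rail contact confirmed: the tool stopped at gauge x = -79 as predicted, and the force rose to 16 N. Next I back off and lift, then check clearance to the jar before the jaw push.

Request:
drive_tool --deltas '[{"fingers": 8.5,"linear": [0,-1,0],"twist": [0,0,0]},{"fingers": 8.5,"linear": [0,-3,0],"twist": [0,0,0]},{"fingers": 8.5,"linear": [-3,-4,0],"twist": [0,0,0]},{"fingers": 8.5,"linear": [-6,-4,0],"twist": [0,0,0]},{"fingers": 0,"linear": [-9,-4,2],"twist": [0,0,0]},{"fingers": 0,"linear": [-10,-3,5],"twist": [0,0,0]},{"fingers": 0,"linear": [-10,-2,8],"twist": [0,0,0]},{"fingers": 0,"linear": [-10,0,11],"twist": [0,0,0]},{"fingers": 0,"linear": [-10,2,14],"twist": [0,0,0]},{"fingers": 0,"linear": [-10,3.5,17],"twist": [0,0,0]}]'

```text
clock: 10.2
eef_pos: [675.5, -158.5, 119.7]
eef_rot: [1.376, 1.565, -0.095]
wrist_force: [0.8, 0.7, -0.0]
finger_gap: 11.7
```

```bash
python3 go.py -30 -258 26 -1; python3 - <<'E'
from fit import *
from go import w2g
cc=ctrl.get_calibration("side");M=cc["cam_to_world"]
for u in [(291,152),(337,158),(185,236)]:
    r=M[:3,:3]@[(u[0]-cc["cx"])/cc["fx"],(u[1]-cc["cy"])/cc["fy"],1]; p=M[:3,3]+r*(0-M[2,3])/r[2]; print(u,p,w2g(p))
E
```

```text
t 10.2 pos [ 675.451 -158.462  119.656] gauge [ -36.158 -249.7  ] F [ 0.781  0.657 -0.002] gap 11.719519738504253 j7 -1.4420961117608593
target [ 682.407 -166.106   26.   ] linear cm [9.37  0.565 0.82 ] twist [-0.     0.001 -0.005]
(291, 152) [ 546.392 -308.729    0.   ] [-179.573 -386.331]
(337, 158) [ 400.188 -292.514    0.   ] [-323.428 -355.601]
(185, 236) [786.934  71.784   0.   ] [ 97.755 -31.733]
```

Request:
drive_tool --deltas '[{"fingers": 0,"linear": [2,0.4,0.8],"twist": [0,0,0]},{"fingers": 0,"linear": [4.5,0.6,0.8],"twist": [0,0,0]},{"fingers": 0,"linear": [7,0.6,0.8],"twist": [0,0,0]},{"fingers": 0,"linear": [8.7,0.6,0.8],"twist": [0,0,0]},{"fingers": 0,"linear": [9.4,0.6,0.8],"twist": [0,0,0]},{"fingers": 0,"linear": [9.4,0.6,0.2],"twist": [0,0,0]},{"fingers": 0,"linear": [9.4,0.6,-0.5],"twist": [0,0,0]},{"fingers": 0,"linear": [9.4,0.6,-1.1],"twist": [0,0,0]},{"fingers": 0,"linear": [9.4,0.6,-1.6],"twist": [0,0,0]},{"fingers": 0,"linear": [9.4,0.6,-2.0],"twist": [0,0,0]}]'

```text
clock: 11.03
eef_pos: [678.0, -136.3, 26.2]
eef_rot: [1.138, 1.566, -0.333]
wrist_force: [2.1, -2.3, 0.9]
finger_gap: 0.2
```

Request:
drive_tool --deltas '[{"fingers": 0,"linear": [0,0,-0.6],"twist": [0,0,0]},{"fingers": 0,"linear": [0,0,-1.2],"twist": [0,0,0]},{"fingers": 0,"linear": [0,0,-1.8],"twist": [0,0,0]},{"fingers": 0,"linear": [0,0,-2.4],"twist": [0,0,0]},{"fingers": 0,"linear": [0,0,-3],"twist": [0,0,0]},{"fingers": 0,"linear": [0,0,-3.5],"twist": [0,0,0]},{"fingers": 0,"linear": [0,0,-4],"twist": [0,0,0]},{"fingers": 0,"linear": [0,0,-4.4],"twist": [0,0,0]},{"fingers": 0,"linear": [0,0,-4.7],"twist": [0,0,0]},{"fingers": 0,"linear": [0,0,-5],"twist": [0,0,0]}]'

```text
clock: 11.87
eef_pos: [671.2, -86.4, 24.3]
eef_rot: [-1.22, 1.571, -2.691]
wrist_force: [0.8, -2.2, 2.9]
finger_gap: -0.1
```

```bash
python3 go.py -30 -159 26 -1
```

```text
t 11.8667 pos [671.249 -86.356  24.26 ] gauge [ -33.141 -177.535] F [ 0.791 -2.188  2.854] gap -0.07035210948006901 j7 -1.5751066490402095
target [672.523 -67.601  26.   ] linear cm [-0.174  0.314 -1.853] twist [-0.  0.  0.]
```

Request:
drive_tool --deltas '[{"fingers": 0,"linear": [0,0,-0.2],"twist": [0,0,0]},{"fingers": 0,"linear": [0,0,-0.4],"twist": [0,0,0]},{"fingers": 0,"linear": [0,0,-0.6],"twist": [0,0,0]},{"fingers": 0,"linear": [0,0,-0.8],"twist": [0,0,0]},{"fingers": 0,"linear": [0,0,-1.0],"twist": [0,0,0]},{"fingers": 0,"linear": [0,0,-1.15],"twist": [0,0,0]},{"fingers": 0,"linear": [0,0,-1.3],"twist": [0,0,0]},{"fingers": 0,"linear": [0,0,-1.4],"twist": [0,0,0]},{"fingers": 0,"linear": [0,0,-1.5],"twist": [0,0,0]},{"fingers": 0,"linear": [0,0,-1.5],"twist": [0,0,0]}]'

```text
clock: 12.7
eef_pos: [670.0, -73.8, 24.3]
eef_rot: [-0.002, 1.568, -1.475]
wrist_force: [1.3, -5.6, 1.5]
finger_gap: 0.2
```

Request:
drive_tool --deltas '[{"fingers": 0,"linear": [0,0,-0.05],"twist": [0,0,0]},{"fingers": 0,"linear": [0,0,-0.1],"twist": [0,0,0]},{"fingers": 0,"linear": [0,0,-0.15],"twist": [0,0,0]},{"fingers": 0,"linear": [0,0,-0.2],"twist": [0,0,0]},{"fingers": 0,"linear": [0,0,-0.25],"twist": [0,0,0]},{"fingers": 0,"linear": [0,0,-0.3],"twist": [0,0,0]},{"fingers": 0,"linear": [0,0,-0.35],"twist": [0,0,0]},{"fingers": 0,"linear": [0,0,-0.4],"twist": [0,0,0]},{"fingers": 0,"linear": [0,0,-0.4],"twist": [0,0,0]},{"fingers": 0,"linear": [0,0,-0.4],"twist": [0,0,0]}]'

```text
clock: 13.53
eef_pos: [669.6, -70.1, 24.3]
eef_rot: [0.014, 1.568, -1.459]
wrist_force: [1.2, -5.4, 1.9]
finger_gap: -0.1
```

```bash
python3 go.py -30 -159 26 -1
```

```text
t 13.5333 pos [669.573 -70.101  24.31 ] gauge [ -33.185 -161.193] F [ 1.219 -5.439  1.922] gap -0.1428693815630539 j7 -1.6032340505341853
target [672.523 -67.601  26.   ] linear cm [-0.17   0.318 -0.22 ] twist [-0.002  0.003 -0.   ]
```

Request:
drive_tool --deltas '[{"fingers": 0,"linear": [0,0,-0.05],"twist": [0,0,0]},{"fingers": 0,"linear": [0,0,-0.1],"twist": [0,0,0]},{"fingers": 0,"linear": [0,0,-0.15],"twist": [0,0,0]},{"fingers": 0,"linear": [0,0,-0.2],"twist": [0,0,0]},{"fingers": 0,"linear": [0,0,-0.25],"twist": [0,0,0]},{"fingers": 0,"linear": [0,0,-0.3],"twist": [0,0,0]},{"fingers": 0,"linear": [0,0,-0.35],"twist": [0,0,0]},{"fingers": 0,"linear": [0,0,-0.35],"twist": [0,0,0]},{"fingers": 0,"linear": [0,0,-0.35],"twist": [0,0,0]},{"fingers": 0,"linear": [0,0,-0.35],"twist": [0,0,0]}]'

```text
clock: 14.37
eef_pos: [669.3, -68.2, 24.3]
eef_rot: [0.021, 1.567, -1.453]
wrist_force: [2.2, -6.7, 1.0]
finger_gap: 0.1
```

Request:
drive_tool --deltas '[{"fingers": 0,"linear": [0,0,-0.05],"twist": [0,0,0]},{"fingers": 0,"linear": [0,0,-0.1],"twist": [0,0,0]},{"fingers": 0,"linear": [0,0,-0.15],"twist": [0,0,0]},{"fingers": 0,"linear": [0,0,-0.2],"twist": [0,0,0]},{"fingers": 0,"linear": [0,0,-0.2],"twist": [0,0,0]},{"fingers": 0,"linear": [0,0,-0.2],"twist": [0,0,0]},{"fingers": 0,"linear": [0,0,-0.2],"twist": [0,0,0]},{"fingers": 0,"linear": [0,0,-0.2],"twist": [0,0,0]},{"fingers": 0,"linear": [0,0,-0.2],"twist": [0,0,0]},{"fingers": 0,"linear": [0,0,-0.2],"twist": [0,0,0]}]'

```text
clock: 15.2
eef_pos: [669.3, -68.2, 24.4]
eef_rot: [0.058, 1.564, -1.417]
wrist_force: [2.7, -10.0, 0.5]
finger_gap: 0.1
```

Request:
drive_tool --deltas '[{"fingers": 0,"linear": [0,0,-0.1],"twist": [0,0,0]},{"fingers": 0,"linear": [0,0,-0.2],"twist": [0,0,0]},{"fingers": 0,"linear": [0,0,-0.3],"twist": [0,0,0]},{"fingers": 0,"linear": [0,0,-0.3],"twist": [0,0,0]},{"fingers": 0,"linear": [0,0,-0.3],"twist": [0,0,0]},{"fingers": 0,"linear": [0,0,-0.3],"twist": [0,0,0]},{"fingers": 0,"linear": [0,0,-0.3],"twist": [0,0,0]},{"fingers": 0,"linear": [0,0,-0.3],"twist": [0,0,0]},{"fingers": 0,"linear": [0,0,-0.3],"twist": [0,0,0]},{"fingers": 0,"linear": [0,0,-0.3],"twist": [0,0,0]}]'

```text
clock: 16.03
eef_pos: [669.3, -68.1, 24.4]
eef_rot: [0.07, 1.561, -1.407]
wrist_force: [3.3, -14.6, 2.2]
finger_gap: -0.3
```

Request:
drive_tool --deltas '[{"fingers": 0,"linear": [0,0,1],"twist": [0,0,0]},{"fingers": 0,"linear": [0,0,3],"twist": [0,0,0]},{"fingers": 0,"linear": [-3,0,4],"twist": [0,0,0]},{"fingers": 0,"linear": [-6,0,5],"twist": [0,0,0]},{"fingers": 0,"linear": [-9.5,0,5],"twist": [0,0,0]},{"fingers": 0,"linear": [-10,-3,5],"twist": [0,0,0]},{"fingers": 0,"linear": [-10,-6,5],"twist": [0,0,0]},{"fingers": 0,"linear": [-10,-9,5],"twist": [0,0,0]},{"fingers": 0,"linear": [-10,-12,5],"twist": [0,0,0]},{"fingers": 0,"linear": [-10,-15,5],"twist": [0,0,0]}]'

```text
clock: 16.87
eef_pos: [521.9, -122.5, 123.7]
eef_rot: [-2.351, 1.568, 2.462]
wrist_force: [0.0, -0.2, 0.2]
finger_gap: -0.5
```

```bash
python3 - <<'E'
from workcell import ctrl
import cv2
k=lambda i,f:cv2.resize(i,None,fx=f,fy=f,interpolation=cv2.INTER_CUBIC)
a=ctrl.get_image("scene");b=ctrl.get_image("side")
cv2.imwrite("pics/e1.png",k(a[185:285,250:380],6)); cv2.imwrite("pics/e2.png",k(b[155:265,200:330],5.4))
E
```

```text
(no output)
```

View pics/e1.png

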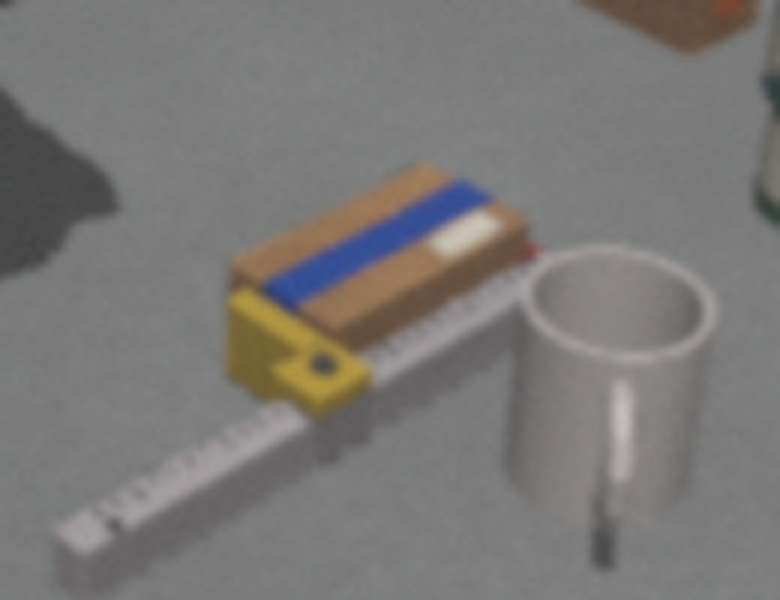

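View pics/e2.png

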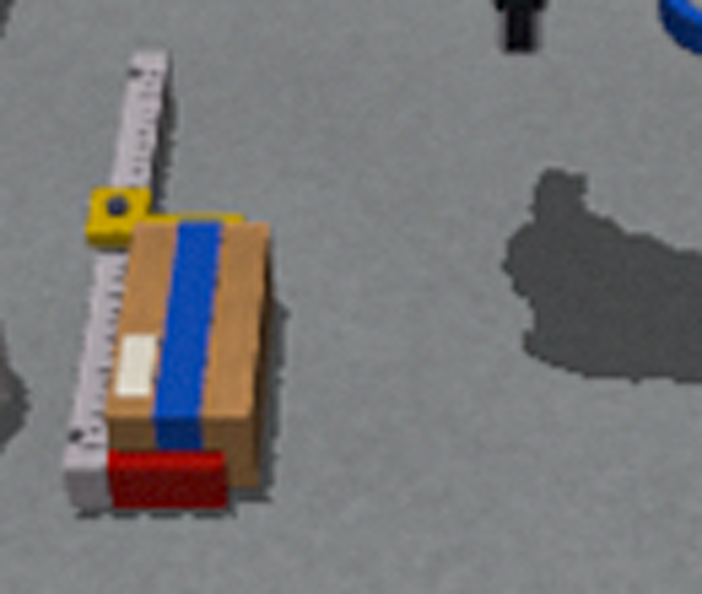

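Both views show the carton between the jaw and the stop, alongside the rail, with the neighbours unmoved. Now a numeric check.

```bash
python3 - <<'E'
from fit import *
from go import w2g
S=lambda x,y:(250+x/6-.4,185+y/6-.4); D=lambda x,y:(200+x/5.4-.4,155+y/5.4-.4)
c={"scene":[((34,-65,52),S(340,333),0),((-34,-65,52),S(231,268),0),((34,65,52),S(530,222),0),((-34,65,52),S(424,163),0)],
"side":[((34,-65,52),D(135,227),0),((-34,-65,52),D(270,226),0),((34,65,52),D(108,415),0),((-34,65,52),D(253,415),0),((-34,65,0),D(260,487),0)]}
x,e=fit(c,[650,30,.1]);print(x,w2g(x),x[2]-.1);print(e.T)
G=[686.48,93.63,.1]
H=T(G,[(0,-130,52),(-68,-130,52),(0,0,52),(-68,0,52),(-68,0,0)])
f=lambda p,o,k:(p+.4-o)*k
print("home pred scene",f(proj("scene",H),[250,185],6),"side",f(proj("side",H),[200,155],5.4))
J=T(G,[(-55,-144,45),(-55,-130,45),(0,-144,45)])
print("jaw pred scene",f(proj("scene",J),[250,185],6),"side",f(proj("side",J),[200,155],5.4))
E
```

```text
[658.445  24.34    0.117] [-34.83  -66.113] 0.01664666311694213
[[-0.332 -0.164  0.265 -0.056 -0.525 -0.293 -0.45   0.089  0.263]
 [-0.463 -0.715 -0.319 -0.181 -1.008 -1.101  0.38   0.105  0.26 ]]
home pred scene [[338.506 329.439]
 [232.359 262.049]
 [535.507 221.339]
 [428.95  162.258]
 [421.847 250.836]] side [[132.569 222.346]
 [268.732 222.413]
 [101.294 418.005]
 [249.09  418.37 ]
 [257.183 491.188]]
jaw pred scene [[228.811 299.043]
 [251.558 287.235]
 [314.906 355.007]] side [[245.866 213.255]
 [243.733 232.526]
 [137.145 213.212]]
```

The fit gives (-34.8,-66.1) with 0.017 rad yaw and the jaw as predicted, so everything is inside tolerance. One gentle re-seat of the long side will add yaw margin.

```bash
python3 go.py -105 -65 18 -1
```

```text
t 16.9667 pos [ 517.942 -123.538  123.019] gauge [-189.393 -199.226] F [ 1.062 -0.379  0.751] gap -0.13873536187544566 j7 -1.457510935825164
target [588.514  18.442  18.   ] linear cm [ 10.456   8.507 -13.415] twist [-0.001 -0.002  0.008]
```

Request:
drive_tool --deltas '[{"fingers": 8.5,"linear": [0,0,-3],"twist": [0,0,0]},{"fingers": 8.5,"linear": [0,1,-6],"twist": [0,0,0]},{"fingers": 8.5,"linear": [0,2.5,-9],"twist": [0,0,0]},{"fingers": 8.5,"linear": [0,4,-12],"twist": [0,0,0]},{"fingers": 8.5,"linear": [0,6,-13.4],"twist": [0,0,0]},{"fingers": 8.5,"linear": [3,6.5,-13.4],"twist": [0,0,0]},{"fingers": 8.5,"linear": [6,6.5,-13.4],"twist": [0,0,0]},{"fingers": 8.5,"linear": [9,6.5,-13.4],"twist": [0,0,0]},{"fingers": 8.5,"linear": [10.4,7,-13.4],"twist": [0,0,0]},{"fingers": 8.5,"linear": [10.4,8,-13.4],"twist": [0,0,0]}]'

```text
clock: 17.8
eef_pos: [586.6, 18.3, 16.0]
eef_rot: [-1.699, 1.56, 3.115]
wrist_force: [-1.1, 0.1, -0.0]
finger_gap: 84.8
```

```bash
python3 go.py -79 -65 18 -1
```

```text
t 17.8 pos [586.605  18.337  15.987] gauge [-106.91   -64.914] F [-1.118  0.091 -0.05 ] gap 84.82427345505002 j7 -1.7837827178368835
target [614.384  21.038  18.   ] linear cm [-0.23   2.789  0.012] twist [ 0.001 -0.001  0.01 ]
```

Request:
drive_tool --deltas '[{"fingers": 8.5,"linear": [0,0.4,0],"twist": [0,0,0]},{"fingers": 8.5,"linear": [0,0.8,0],"twist": [0,0,0]},{"fingers": 8.5,"linear": [0,1.2,0],"twist": [0,0,0]},{"fingers": 8.5,"linear": [0,1.6,0],"twist": [0,0,0]},{"fingers": 8.5,"linear": [0,1.9,0],"twist": [0,0,0]},{"fingers": 8.5,"linear": [0,2.1,0],"twist": [0,0,0]},{"fingers": 8.5,"linear": [0,2.3,0],"twist": [0,0,0]},{"fingers": 8.5,"linear": [0,2.5,0],"twist": [0,0,0]},{"fingers": 8.5,"linear": [0,2.6,0],"twist": [0,0,0]},{"fingers": 8.5,"linear": [0,2.7,0],"twist": [0,0,0]}]'

```text
clock: 18.63
eef_pos: [614.4, 19.8, 20.0]
eef_rot: [-1.467, 1.564, -2.937]
wrist_force: [-10.0, -0.5, 7.0]
finger_gap: 85.0
```

Request:
drive_tool --deltas '[{"fingers": 8.5,"linear": [0,0.05,0],"twist": [0,0,0]},{"fingers": 8.5,"linear": [0,0.1,0],"twist": [0,0,0]},{"fingers": 8.5,"linear": [0,0.15,0],"twist": [0,0,0]},{"fingers": 8.5,"linear": [0,0.2,0],"twist": [0,0,0]},{"fingers": 8.5,"linear": [0,0.25,0],"twist": [0,0,0]},{"fingers": 8.5,"linear": [0,0.3,0],"twist": [0,0,0]},{"fingers": 8.5,"linear": [0,0.35,0],"twist": [0,0,0]},{"fingers": 8.5,"linear": [0,0.4,0],"twist": [0,0,0]},{"fingers": 8.5,"linear": [0,0.4,0],"twist": [0,0,0]},{"fingers": 8.5,"linear": [0,0.4,0],"twist": [0,0,0]}]'

```text
clock: 19.47
eef_pos: [614.4, 19.8, 19.9]
eef_rot: [-1.473, 1.555, -2.943]
wrist_force: [-17.6, -0.9, 14.0]
finger_gap: 85.1
```

It stopped at gauge x = -79 again and the force rose to 17.6 N, so the long side is seated on the rail. I'll retreat and take a last look.

Request:
drive_tool --deltas '[{"fingers": 8.5,"linear": [0,-1,0],"twist": [0,0,0]},{"fingers": 8.5,"linear": [0,-3,0],"twist": [0,0,0]},{"fingers": 8.5,"linear": [-3,-5,0],"twist": [0,0,0]},{"fingers": 8.5,"linear": [-6,-6,0],"twist": [0,0,0]},{"fingers": 8.5,"linear": [-9,-7,2],"twist": [0,0,0]},{"fingers": 8.5,"linear": [-12,-8,5],"twist": [0,0,0]},{"fingers": 8.5,"linear": [-15,-9,8],"twist": [0,0,0]},{"fingers": 8.5,"linear": [-15,-9,11],"twist": [0,0,0]},{"fingers": 8.5,"linear": [-15,-9,13],"twist": [0,0,0]},{"fingers": 8.5,"linear": [-15,-9,13],"twist": [0,0,0]}]'

```text
clock: 20.3
eef_pos: [545.1, -124.4, 171.3]
eef_rot: [0.534, 1.566, -0.946]
wrist_force: [-0.7, -0.3, -1.2]
finger_gap: 85.4
```

```bash
python3 - <<'E'
from workcell import ctrl
import cv2,numpy as np
k=lambda i,f:cv2.resize(i,None,fx=f,fy=f,interpolation=cv2.INTER_CUBIC)
b=ctrl.get_image("side");a=ctrl.get_image("scene")
cv2.imwrite("pics/f.png",np.hstack([k(b[165:255,205:260],6)[:540],k(a[205:275,280:350],6)[:420].copy() if 0 else k(a[200:290,280:345],6)]))
E
```

```text
(no output)
```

View pics/f.png

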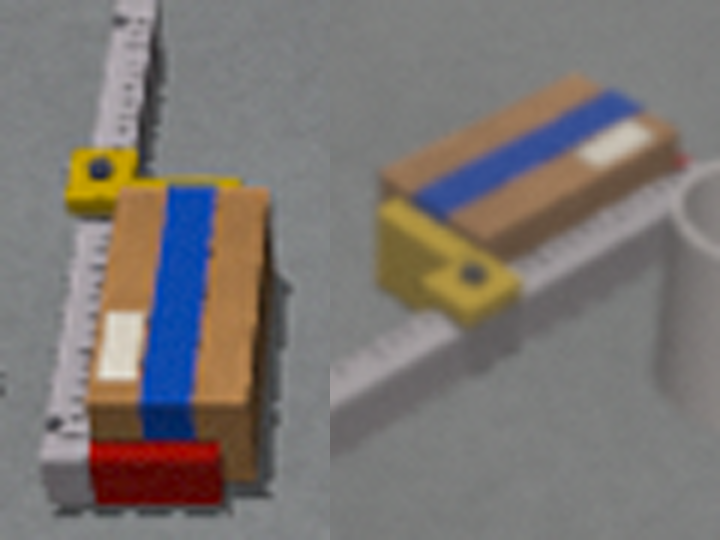

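The long side looks flush, but the carton's yaw fits about 0.017 rad against my gauge estimate. I'll tighten the gauge yaw using extra rail corners by the stop.

```bash
python3 - <<'E'
from fit import *
from go import g2w
S=lambda x,y:(250+x/6-.4,185+y/6-.4); D=lambda x,y:(200+x/5.4-.4,155+y/5.4-.4); F=lambda x,y:(205+x/6-.4,165+y/6-.4); E=lambda x,y:(280+(x-330)/6-.4,200+y/6-.4)
g={"scene":[((0,-290,30),S(57,527),0),((20,-290,30),S(82,555),0),((-55,0,30),S(443,215),0),((-55,12,30),S(460,206),0),((-55,0,0),S(443,256),0)],
"side":[((20,-290,30),D(130,55),0),((0,-290,30),D(168,54),0),((-55,12,0),D(229,508),0),((-55,0,30),D(223,452),0),((0,12,0),D(111,508),0),((0,0,30),D(109,452),0),((0,12,0),F(95,506),0)]}
c={"scene":[((34,-65,52),E(490,240),0),((-34,-65,52),E(380,173),0),((34,65,52),E(682,133),0),((-34,65,52),E(576,72),0)],
"side":[((34,-65,52),F(117,187),0),((-34,-65,52),F(270,187),0),((34,65,52),F(90,403),0),((-34,65,52),F(256,403),0),((-34,65,0),F(257,481),0)]}
def only(d,n): return {n:d[n]}
for nm in ("side",None):
    a,_=fit(g if nm is None else only(g,nm),[686,93,.1]); b,_=fit(c if nm is None else only(c,nm),[655,25,.1])
    d=b[:2]-a[:2]; k,s=np.cos(a[2]),np.sin(a[2])
    print(nm,a,b,"rel",d[0]*k+d[1]*s,-d[0]*s+d[1]*k,"yaw %.4f"%(b[2]-a[2]))
E
```

```text
side [686.175  94.007   0.105] [657.861  24.535   0.117] rel -35.40708158892031 -66.1387447768224 yaw 0.0130
None [686.252  93.591   0.102] [658.229  24.685   0.116] rel -34.92231183154453 -65.67837140371583 yaw 0.0131
```

```bash
python3 -c "
from workcell import ctrl
print(ctrl.hand_in())"
```

```text
the job is handed in; nothing more can be done
None
```

The carton with the blue tape is in the gauge, flush on the rail and against the end stop, with the jaw closed on its other end. I handed it in after about 20 s on the robot clock. `hand_in` reports no verdict.

**What I did:** I slid the carton clear of the stop with closed fingers, then pushed it flat to the rail with the open fingers. I pushed the jaw until it carried the carton to the stop, then re-seated the long side once. At both ends the arm stopped where predicted while the force rose: about 17 N at the rail and 15 N at the stop.

**Last checks:**

| Check | Measured | Allowed |
|---|---|---|
| Carton x in the gauge frame | -34.9 mm | -38 to -30 mm |
| Carton y in the gauge frame | -65.7 mm | -69 to -61 mm |
| Carton angle to the rail | 0.013 rad | below 0.035 rad |

- **Jaw:** it sat within about a pixel of its predicted closed position (0.085 m). I measured that before the re-seat; the last picture still shows it closed on the carton.
- **Other things:** the mug and the nearby things in the close-up views had not moved. I did not look again at the whole bench, but the arm stayed clear of everything on it.
- **Small disagreement:** the cameras still show that 0.013 rad of yaw, although the contact forces indicate the side is flush. It is close to the measuring error.

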